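# Size an unmarked pour-hole pin in the ring gauge

## Robot

A 6-joint arm with a two-finger parallel gripper is mounted at the origin on the work surface. World frame = base frame: x ahead of the robot, y to its left, z up, the work surface at z = 0. Lengths are in mm, angles in rad, forces in N, time in s.
With the tool pointing down it reaches from about 375 to 925 mm from the base axis. Payload 5.7 kg.
Tool frame: the origin (TCP) lies at the very end of the fingers, on their centre line; the grasp point (between the pads) lies 19 mm behind it (grip_point_offset is the distance from the TCP to the grasp point, in mm); z points along the fingers, y is the direction in which the jaws open and shut (so a half turn about z gives the same grasp; the last joint's range is limited). The gripper opens to 85 mm and grips with 20 to 120 N. Pads are 22 mm wide; open, the fingers measure 114 mm over their backs; the gripper's body (76 mm by 85 mm) begins 54 mm behind the grasp point. The pads swing forward as they close: fully open they stand 13 mm farther back than shut.
Start: joints at [1.169, 0.359, 1.51, -0, 1.272, -0.115], TCP at [169.723, 575.46, 201.967] pointing down, gripper open.
Joint ranges: [-2.97, 2.97], [-1.01, 2.36], [0.21, 2.38], [-0.96, 4.11], [0.2, 2.71], [-2.98, 2.98]. Speed limits (rad/s): [2.39, 2.39, 3.14, 3.14, 3.14, 3.14].

## Interface

Orientations are given as a 3x3 rotation matrix whose columns are the frame's x, y, z axes.
In Python, from plant import * gives the robot as it stands. The module is installed in compiled form; this text tells all that it offers.
- The arm moves only by the tool send_rows, never from a script. Its argument "increments" is text: rows parted by semicolons, each of 7 numbers parted by spaces: the turn, a rotation vector about the tool's x, y, z in units of 5 degrees (1.0 is 5 degrees), then the shift along the tool's x, y, z in units of 30 mm (1.0 is 30 mm), then the opening, from -1 (shut) to 1 (fully open). In form: ax ay az dx dy dz fingers; .... A call has 1 to 12 rows; each row shifts and turns the commanded pose from where the row before left it, along the tool's axes as they then stand; what a row does not reach is not made up. A row lasts 1/12 s, in which the tool goes at most 41.7 mm and 7.16 degrees, less where a joint would pass 70% of its speed; a pose out of reach is approached as far as the arm can. A call is refused whole if a number of a shift passes 1 or a number of a turn 1, either way. A call with a gripper value outside its range is refused whole. The fingers move at their own pace and stop on an object; "newtons" is the grip in N (left out, the last holds). Time passes only in rows, so rows that do not move let the fingers close. It gives the time, the measured TCP pose, the force and the opening at its end, in the units of the state.
- read_state(): the state, without advancing time (a new reading comes with each control period).
- read_camera(name): name is "side" or "top"; returns a dict with "img" (420x560x3 uint8, red, green, blue), "fovy" (degrees; the focal length in pixels is half the picture's height over the tangent of half this angle, whatever the lens; pixels are square), "cx", "cy" (the principal point, pixels), "R" (3x3) and "t" (3): a world point X has camera coordinates R X + t. Camera axes: x right, y down, z forward; pixel columns grow to the right and rows downward; lengths in mm; the calibration is good to about 2 mm. A picture is of the moment at which its call begins. There is no depth.
- close_job(): hands the job in, once; it reports no verdict.
The state is a dict: "time_s": time; "joints": joint angles; "qvel": joint speeds; "effort": joint torques, N m; "tool_pos": TCP position; "eef_rot": TCP orientation; "ft_force": force on the tool from outside, world axes, zero at the start; "moment": the same for the moment, N m; "width": opening from 0.0 (shut) to 1.0 (fully open).
Only numpy, scipy, OpenCV 4.12 (cv2) and the standard library are available. Lean on these libraries where they do the work, as an engineer would, in place of code of your own. Each camera call takes 0.05 s, during which the arm holds its last target.

## Task

Take the unmeasured core pin out of the single-hole stand and lower it, never dropping or ramming it, down through the rings of the gauge from the widest until one ring is too small and stops it. Press it gently onto that ring until the sprung head has sunk about 6 mm, never down to its stop, then ease off and leave the pin standing there in the rings, resting on the one that stopped it. Leave the other two pins and everything else where they are.

Things in the scene. Friction and masses are not known exactly. Their poses are not given: they have to be found in the camera images.
- gauge_base (a point): Underside centre of the ring gauge's fixed steel base (130 x 130 x 14 mm), z up, x and y along its sides. The ring head rides on cross slides: the common vertical axis of the rings stands up to 5 mm off this point along base x and, separately, along base y, different each run and not measured. Each slide holds by about 4 N friction, moves if pushed harder, within 7 mm.
- gauge: The whole gauge; frame as gauge_base. Four sharp-edged rings in a vertical row, 62 mm outside, 12 mm thick. Top face height / bore, unloaded, in mm: blue 110 / 36, brass 90 / 30, orange 70 / 24, dark 50 / 18. Two thin posts at y +-35 mm end level with the top ring. A pin that meets a ring off centre catches on its rim, which feels like a stop until the pin is slid sideways.
- head (a joint): How far the sprung ring head has sunk, in m: 0 unloaded, stop at 0.0125. About 1.2 N per mm after 1 N of preload (6 mm is about 8 N); it springs back when eased.
- stand: Single-hole wooden stand holding the unmeasured pin: block 70 x 70 x 35 mm, hole 41 mm wide and 25 mm deep in the middle (floor of the hole 10 mm above the table). Origin: centre of the underside.
- rack: Pale wooden rack with the two other pins: block 70 (x) x 150 (y) x 35 mm, two holes as in the stand, at y = +40 and -40 mm. Origin: centre of the underside.
- pin_a: A core pin: round shaft 80 mm long, foot edge bevelled 1.5 mm; square green grip on top, 26 x 26 mm, from 80 to 120 mm above the origin, sides along the pin's x and y. 0.11 to 0.23 kg. Origin: centre of the flat foot; z up. Shafts are 22, 28 and 34 mm, one of each, unmarked; each has 1 mm clearance all round in the last ring it passes. Pins swap places each run; the one in the stand is to be sized.
- pin_b: A core pin, outwardly the same as pin_a: same grip, length, origin and axes; shaft 22, 28 or 34 mm.
- pin_c: A core pin, outwardly the same as pin_a: same grip, length, origin and axes; shaft 22, 28 or 34 mm.
- mould: Bystander: round plaster mould, 100 mm across, 85 mm tall. Origin: underside centre.
- vase: Bystander: small white cast vase, 72 mm across, 110 mm tall. Origin: underside centre.
- beaker: Bystander: white plastic beaker, 80 mm across, 100 mm tall. Origin: underside centre.
- jar: Bystander: clear jar with blue cap, 60 mm across, 80 mm tall. Origin: underside centre.
- brush: Bystander: brush lying on the table.
- bowl: Bystander: blue bowl, 120 mm across, 50 mm tall. Origin: underside centre.

How it is judged:
By the outcome, as a careful person would: the job done as asked, in the order asked, and still so for the second after the job is handed in, with the robot touching nothing.
It also fails if it takes over 72 s, if anything falls off the work surface, if the arm or the gripper's body presses on something with over 40 N, if the wrist force passes 120 N, or if a joint passes its speed limit or range.

## Working session

There is one attempt and no reset: what is moved stays moved. The work goes in short steps, Python scripts to look and compute and a tool call to move; the robot and the scene stay as the last step left them, time stands still between calls to the robot, and variables do not carry over. Pictures are saved under pics/ and viewed, and the job is handed in when it is done.

Besides the shell and the picture viewer there is one more tool, called after "Emit:" as name(argument=value, ...), one argument or row to a line, values as JSON. send_rows: Moves the arm, as the interface text tells. Its arguments: {"type":"object","properties":{"increments":{"type":"string"},"newtons":{"type":"number"}},"required":["increments"]}

```bash
mkdir -p pics; python3 - <<'E'
from plant import *
import cv2,numpy as np
s=read_state(); print({k:np.round(v,3).tolist() for k,v in s.items()})
for n in("side","top"):
    c=read_camera(n); cv2.imwrite(f"pics/{n}0.png",c["img"][:,:,::-1]); print(n,c["fovy"],c["cx"],c["cy"],np.round(c["R"],4).tolist(),np.round(c["t"],1).tolist())
    print([k for k in c])
E
```

```text
{'time_s': 0.0, 'joints': [1.169, 0.36, 1.511, -0.0, 1.273, -0.115], 'qvel': [0.0, 0.0, -0.001, -0.001, 0.002, 0.0], 'effort': [0.003, -52.763, -27.862, 0.0, 0.013, 0.0], 'tool_pos': [169.437, 574.817, 201.144], 'eef_rot': [[-0.959, 0.283, -0.001], [0.283, 0.959, -0.002], [0.0, -0.002, -1.0]], 'ft_force': [0.044, 0.57, 0.009], 'moment': [0.076, -0.024, -0.04], 'width': 1.001}
side 47.745929150357206 281.3883696052516 205.89895024749407 [[0.7479, -0.6638, 0.0059], [-0.4393, -0.5016, -0.7452], [0.4977, 0.5547, -0.6668]] [-407.8, 279.2, 1119.7]
['img', 'fovy', 'cx', 'cy', 'R', 't']
top 48.578316118759474 275.1703102467818 208.08869781036003 [[0.0, -0.9999, 0.0145], [-0.9956, -0.0014, -0.0933], [0.0933, -0.0144, -0.9955]] [16.6, 549.1, 1355.0]
['img', 'fovy', 'cx', 'cy', 'R', 't']
```

View pics/side0.png

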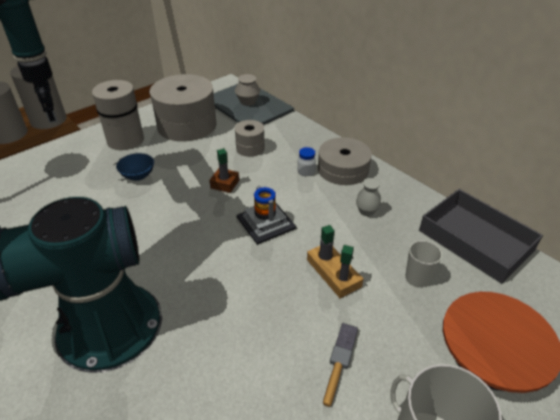

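View pics/top0.png

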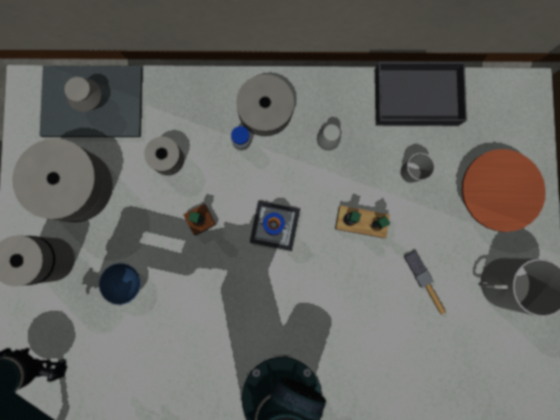

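```bash
python3 - <<'E'
import cv2,numpy as np
t=cv2.imread("pics/top0.png"); s=cv2.imread("pics/side0.png")
a=cv2.resize(t[180:265,170:310],None,fx=5.7,fy=5.7,interpolation=cv2.INTER_CUBIC)
b=cv2.resize(s[140:250,200:310],None,fx=5.4,fy=5.4,interpolation=cv2.INTER_CUBIC)
g=lambda x:(np.clip((x/255.)**.6,0,1)*255).astype('uint8')
cv2.imwrite("pics/tz.png",g(a));cv2.imwrite("pics/sz.png",g(b))
E
```

```text
(no output)
```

View pics/tz.png

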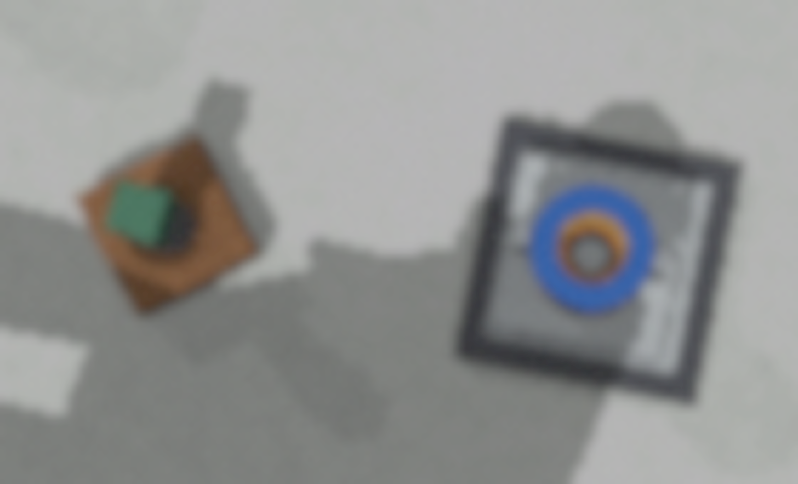

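View pics/sz.png

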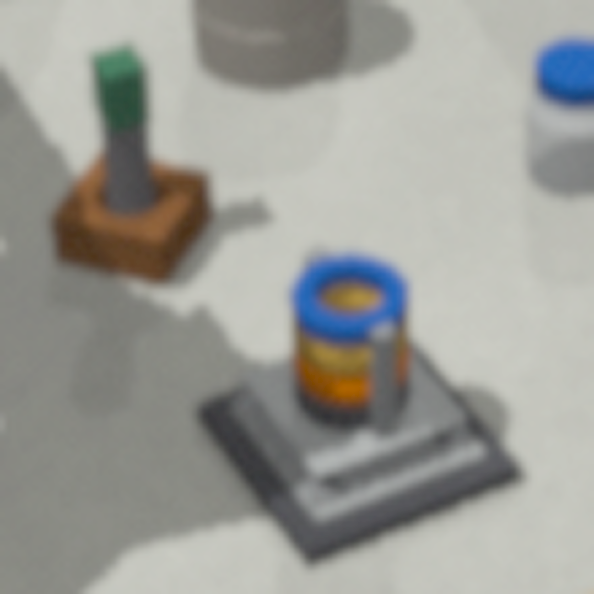

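```bash
cat > h.py <<'E'
import cv2,numpy as np
def K(c): return 210/np.tan(np.radians(c["fovy"]/2))
def proj(c,X):
    q=np.asarray(c["R"])@np.asarray(X,float)+np.asarray(c["t"]); f=K(c); return np.array([c["cx"]+f*q[0]/q[2],c["cy"]+f*q[1]/q[2]])
def ray(c,u,v):
    R=np.asarray(c["R"]);d=R.T@np.array([(u-c["cx"])/K(c),(v-c["cy"])/K(c),1.]); return -R.T@np.asarray(c["t"]),d
def onz(c,u,v,z):
    o,d=ray(c,u,v); return o+d*(z-o[2])/d[2]
def hsv(c): return cv2.cvtColor(np.ascontiguousarray(c["img"]),cv2.COLOR_RGB2HSV)
def blobs(m,roi=None,amin=8):
    m=m.astype('uint8')*255
    if roi is not None:
        k=np.zeros_like(m);k[roi[1]:roi[3],roi[0]:roi[2]]=1;m=m*k
    n,l,st,ce=cv2.connectedComponentsWithStats(m)
    return [(st[i].tolist(),ce[i].round(2).tolist(),l==i) for i in range(1,n) if st[i][4]>=amin]
def tri(c1,p1,c2,p2):
    A=[];b=[]
    for c,p in((c1,p1),(c2,p2)):
        o,d=ray(c,*p);d/=np.linalg.norm(d);P=np.eye(3)-np.outer(d,d);A.append(P);b.append(P@o)
    return np.linalg.lstsq(np.vstack(A),np.hstack(b),rcond=None)[0]
def save(c,name,roi,s):
    a=c["img"][roi[1]:roi[3],roi[0]:roi[2],::-1]
    a=cv2.resize(a,None,fx=s,fy=s,interpolation=cv2.INTER_CUBIC); cv2.imwrite("pics/"+name,(255*(a/255.)**.6).astype('uint8'))
E
python3 - <<'E'
from plant import *
from h import *
T=read_camera("top");S=read_camera("side")
for n,c,r in(("top",T,(170,180,310,265)),("side",S,(190,130,320,250))):
    h=hsv(c);H,Sa,V=h[...,0].astype(int),h[...,1],h[...,2]
    print(n,"campos",np.round(-np.asarray(c["R"]).T@np.asarray(c["t"])),"f",K(c))
    for nm,m in(("green",(H>55)&(H<90)&(Sa>90)&(V>35)),("blue",(H>100)&(H<125)&(Sa>150)),("brown",(H<14)&(Sa>110)&(V>30)),("dark",(V<62)&(Sa<110))):
        for st,ce,mm in blobs(m,r):
            cs,_=cv2.findContours(mm.astype('uint8'),0,1);k=max(cs,key=cv2.contourArea)
            hull=cv2.convexHull(k)
            print(nm,st,ce, np.round(cv2.minAreaRect(hull)[0],1),np.round(cv2.minAreaRect(hull)[1:][0],1),round(cv2.minAreaRect(hull)[2],1), np.round(onz(c,*ce,0))[:2])
            if nm=="blue":print(cv2.fitEllipse(hull))
E
```

```text
top campos [ 420.   37. 1400.] f 465.3332000284451
green [190, 213, 10, 10, 72] [194.42, 217.06] [194.2 216.9] [8.5 8.5] 18.4 [524. 260.]
blue [263, 213, 22, 22, 209] [273.3, 223.39] [273.5 223. ] [20.5 20.5] 45.0 [505.  22.]
((273.3787536621094, 223.15614318847656), (20.76241683959961, 21.640392303466797), 22.477214813232422)
brown [185, 205, 30, 29, 363] [200.78, 219.89] [198.8 219.1] [23.3 23.7] 63.4 [516. 240.]
brown [269, 219, 10, 7, 29] [273.83, 221.41] [273.5 222. ] [6. 9.] 90.0 [511.  21.]
dark [249, 201, 50, 49, 720] [271.94, 226.68] [273.9 225.6] [42.8 44.3] 11.3 [495.  26.]
dark [203, 204, 11, 17, 26] [208.42, 210.69] [208.9 211.4] [18.9  2.1] 58.0 [543. 218.]
dark [189, 212, 15, 13, 63] [198.46, 218.92] [197.2 218.1] [13.  10.7] 26.6 [518. 247.]
dark [269, 221, 10, 8, 42] [273.17, 225.1] [273.2 225.3] [7.8 7.1] 45.0 [500.  23.]
dark [190, 227, 18, 9, 35] [198.26, 232.0] [198.1 231.7] [17.1  7.5] 6.7 [479. 247.]
side campos [-130. -752.  957.] f 474.4962718699098
green [218, 150, 8, 14, 70] [221.6, 154.93] [221.5 156.5] [13.  7.] 90.0 [605. 376.]
blue [300, 148, 15, 11, 13
[... 758 characters left out ...]
4.9] 84.3 [755. 346.]
dark [219, 156, 10, 24, 138] [223.51, 170.26] [223.5 167.6] [22.8  8.2] 86.6 [558. 302.]
dark [318, 162, 2, 9, 15] [318.6, 166.6] [318.5 166. ] [8. 1.] 90.0 [809. 110.]
dark [231, 178, 8, 14, 14] [235.21, 184.5] [235.1 184.8] [ 1.5 14.8] 28.6 [542. 218.]
dark [210, 183, 12, 8, 17] [214.29, 187.94] [214.5 188.1] [13.   3.7] 32.5 [482. 247.]
dark [260, 192, 7, 3, 8] [262.62, 192.5] [262.8 192.4] [1.3 6.3] 71.6 [582. 130.]
dark [260, 203, 9, 1, 9] [264.0, 203.0] [264. 203.] [8. 0.] 180.0 [554.  89.]
dark [254, 203, 22, 18, 140] [266.41, 214.1] [265.1 213.7] [14.9 20.6] 68.7 [527.  46.]
dark [236, 212, 60, 32, 605] [262.19, 227.48] [265.2 221.3] [35.5 50.6] 67.4 [481.  11.]
```

```bash
python3 - <<'E'
from plant import *
from h import *
T=read_camera("top");S=read_camera("side")
print("ring top",onz(T,273.4,223.2,108).round(1),"side",onz(S,264.14,194.9,104).round(1),"tri",tri(T,(273.4,223.2),S,(264.14,194.9)).round(1))
print("grip top",onz(T,194.3,217,128).round(1),"side green ctr",onz(S,222,156.5,110).round(1))
print("stand",onz(T,198.8,219.1,30).round(1),"base",onz(T,273.9,225.6,10).round(1))
a=onz(T,198.8,219.1,30)
print("pix scale",465/1290)
# refine grip orientation: upsample green-ness
for c,roi,n in((T,(180,200,216,236),"tg"),(S,(205,140,241,200),"sg")):
    im=c["img"][roi[1]:roi[3],roi[0]:roi[2]].astype(float)
    g=im[...,1]-im[...,0]
    u=cv2.resize(g,None,fx=8,fy=8,interpolation=cv2.INTER_CUBIC)
    print(n,g.max(), np.round(np.percentile(g,[50,95])))
    m=(u>g.max()*.5)
    b=max(blobs(m),key=lambda z:z[0][4])
    k=cv2.findContours(b[2].astype('uint8'),0,1)[0][0]
    r=cv2.minAreaRect(k); cen=np.array(r[0])/8-.5+.5/8+np.array(roi[:2])
    print(n,cen,np.array(r[1])/8,r[2], cv2.approxPolyDP(k,6,True).reshape(-1,2)/8+np.array(roi[:2])-.44)
save(T,"a.png",(180,200,216,236),15);save(S,"b.png",(205,140,241,200),10)
E
```

```text
ring top [499.2  23.1 108. ] side [501.5  23.5 104. ] tri [499.9  22.6 105.4]
grip top [514.7 239.6 128. ] side green ctr [516.3 238.9 110. ]
stand [515.8 241.9  30. ] base [498.   20.5  10. ]
pix scale 0.36046511627906974
tg 38.0 [ 1. 22.]
tg [193.97477341 216.83275032] [9.13014317 9.16398621] 15.708637237548828 [[191.185 212.185]
 [189.185 218.935]
 [194.31  221.685]
 [196.685 221.685]
 [198.81  214.06 ]]
sg 49.0 [ 1. 16.]
sg [221.37068939 151.67672348] [6.38327694 8.00811195] 68.19859313964844 [[223.56  148.685]
 [217.185 150.185]
 [219.185 155.935]
 [224.81  153.56 ]
 [225.435 151.06 ]]
```

View pics/a.png

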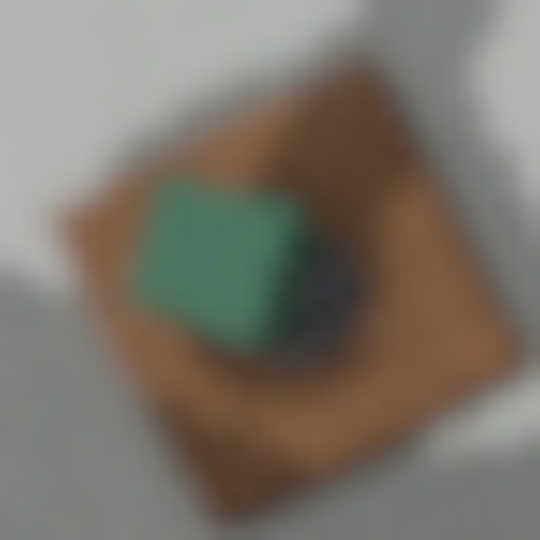

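View pics/b.png

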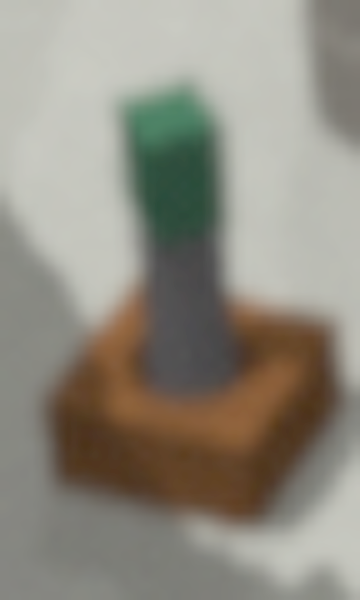

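```bash
cat >> h.py <<'E'
def delta(s,target):
    return (np.asarray(s["eef_rot"]).T@(np.asarray(target,float)-np.asarray(s["tool_pos"])))
E
python3 - <<'E'
from plant import *
from h import *
T=read_camera("top");S=read_camera("side");s=read_state()
g=onz(T,193.97,216.83,130);print(g, "side pred of top centre",proj(S,g),proj(S,[g[0],g[1],90]),proj(S,[g[0],g[1],35]))
print(delta(s,[g[0],g[1],200]))
q=np.asarray(S["R"])@np.array([515,240,60])+S["t"];print(K(S)/q[2])
E
```

```text
[515.04086505 240.13813668 130.        ] side pred of top centre [220.91841194 151.04679377] [221.95345436 161.81592808] [223.31596598 175.99222697]
[-426.06863214 -223.82683529    1.91185064]
0.3229740789423516
```

Emit:
send_rows(
  increments="0 0 0 -0.5 -0.27 0 1;0 0 0 -0.95 -0.5 0 1;0 0 0 -0.95 -0.5 0 1;0 0 0 -0.95 -0.5 0 1;0 0 0 -0.95 -0.5 0 1;0 0 0 -0.95 -0.5 0 1;0 0 0 -0.95 -0.5 0 1;0 0 0 -0.95 -0.5 0 1;0 0 0 -0.95 -0.5 0 1;0 0 0 -0.95 -0.5 0 1;0 0 0 -0.95 -0.5 0 1;0 0 0 -0.95 -0.5 0 1",
  newtons=60,
)

```text
time_s: 1.4
tool_pos: [436.8, 315.3, 202.2]
eef_rot: [[-0.959, 0.283, 0.0], [0.283, 0.959, 0.0], [-0.0, 0.0, -1.0]]
ft_force: [0.2, -0.3, -0.6]
width: 1.002
```

Emit:
send_rows(
  increments="0 0 0 -0.9 -0.47 0 1;0 0 0 -0.9 -0.47 0 1;0 0 0 -0.7 -0.37 0 1;0 0 0 -0.4 -0.2 0 1;0 0 0 -0.2 -0.1 0 1;0 0 0 0 0 0 1;0 0 0 0 0 0 1",
)

```text
time_s: 1.98
tool_pos: [510.6, 244.4, 201.9]
eef_rot: [[-0.959, 0.283, -0.001], [0.283, 0.959, 0.0], [0.001, 0.0, -1.0]]
ft_force: [-1.0, 0.7, -0.3]
width: 1.0
```

```bash
python3 - <<'E'
from plant import *
from h import *
s=read_state(); print(s["time_s"],s["tool_pos"],s["eef_rot"],s["ft_force"],delta(s,[515,240.1,92]))
T=read_camera("top");S=read_camera("side")
save(T,"c.png",(160,170,300,275),5.5);save(S,"d.png",(170,90,310,195),5.5)
print("tcp in top",proj(T,s["tool_pos"]),proj(S,s["tool_pos"]))
E
```

```text
1.9833 [510.62660836 244.44902108 201.85668727] [[-9.59129689e-01  2.82965304e-01 -9.36520460e-04]
 [ 2.82965107e-01  9.59130144e-01  3.38721436e-04]
 [ 9.94091418e-04  5.98751728e-05 -9.99999504e-01]] [-0.96774652  0.74203539 -0.33567861] [ -5.53447856  -2.94033681 109.85106391]
tcp in top [187.82028785 216.45514211] [216.83999621 130.58489626]
```

View pics/c.png

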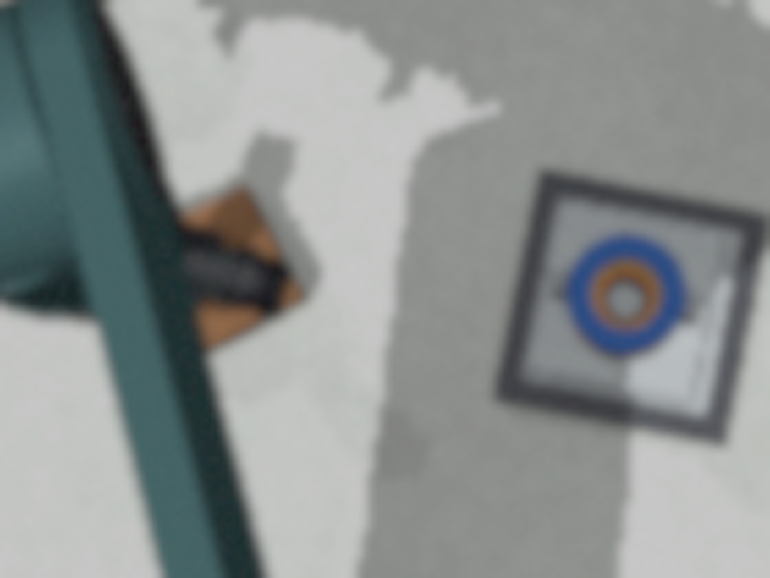

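View pics/d.png

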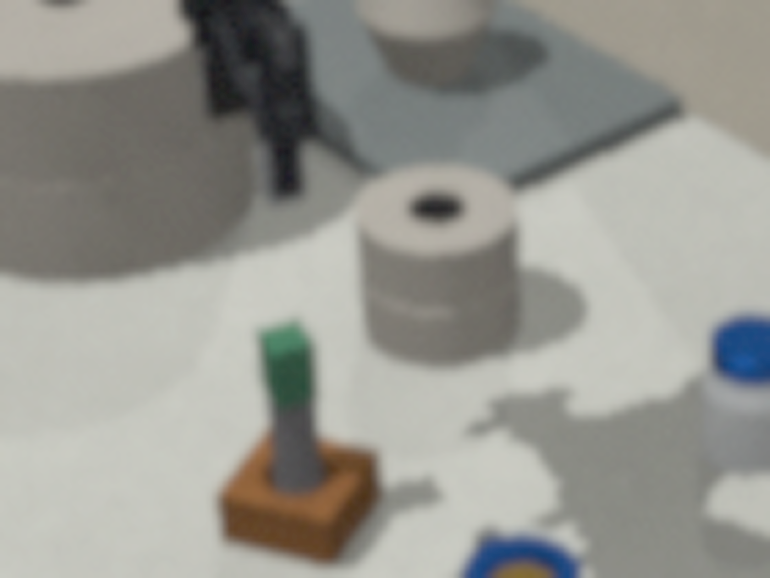

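Emit:
send_rows(
  increments="0 0 0 -0.18 -0.1 0.3 1;0 0 0 0 0 0.7 1;0 0 0 0 0 0.7 1;0 0 0 0 0 0.7 1;0 0 0 0 0 0.5 1;0 0 0 0 0 0.3 1;0 0 0 0 0 0.2 1;0 0 0 0 0 0.1 1;0 0 0 0 0 0 1;0 0 0 0 0 0 1",
)

```text
time_s: 2.92
tool_pos: [516.2, 239.7, 97.6]
eef_rot: [[-0.959, 0.283, 0.001], [0.283, 0.959, 0.0], [-0.001, 0.001, -1.0]]
ft_force: [-0.3, 0.2, 1.4]
width: 1.001
```

```bash
python3 - <<'E'
from plant import *
from h import *
s=read_state(); print(s["time_s"],s["tool_pos"],s["ft_force"],delta(s,[515,240.1,91]))
S=read_camera("side")
save(S,"e.png",(180,100,280,200),6)
E
```

```text
2.9167 [516.22880858 239.73146868  97.57734159] [-0.31613979  0.16221547  1.42814488] [1.28886151e+00 2.62432598e-03 6.57617194e+00]
```

View pics/e.png

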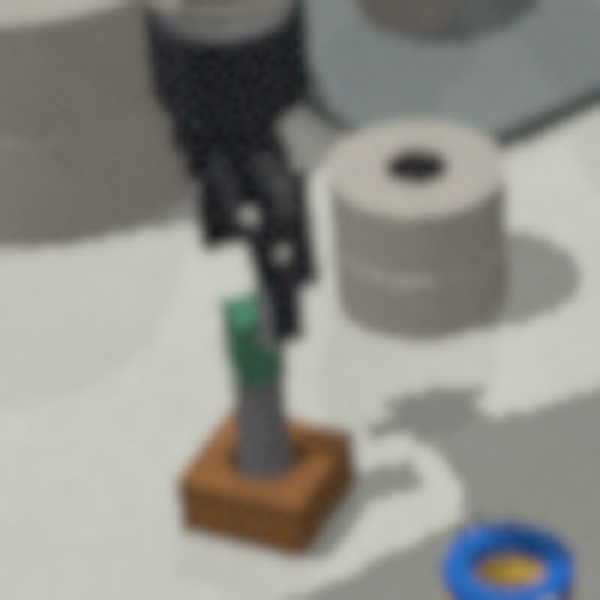

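Emit:
send_rows(
  increments="0 0 0 0.04 0 0.1 1;0 0 0 0 0 0.12 1;0 0 0 0 0 0 1;0 0 0 0 0 0 0.2;0 0 0 0 0 0 -0.1;0 0 0 0 0 0 -0.3;0 0 0 0 0 0 -0.5;0 0 0 0 0 0 -0.8;0 0 0 0 0 0 -1;0 0 0 0 0 0 -1;0 0 0 0 0 0 -1",
  newtons=40,
)

```text
time_s: 3.88
tool_pos: [514.8, 240.0, 90.6]
eef_rot: [[-0.959, 0.283, 0.0], [0.283, 0.959, 0.0], [-0.0, 0.0, -1.0]]
ft_force: [-1.4, 1.0, 2.9]
width: 0.288
```

```bash
python3 - <<'E'
from plant import *
from h import *
s=read_state(); print(s["time_s"],s["tool_pos"],s["ft_force"],s["moment"],s["width"]*85)
S=read_camera("side")
save(S,"f.png",(180,100,280,200),6)
E
```

```text
3.8833 [514.81286547 239.9535564   90.62854093] [-1.37727545  0.96795438  2.86072491] [ 0.14780265  0.02092969 -0.0265775 ] 24.485682192893176
```

View pics/f.png

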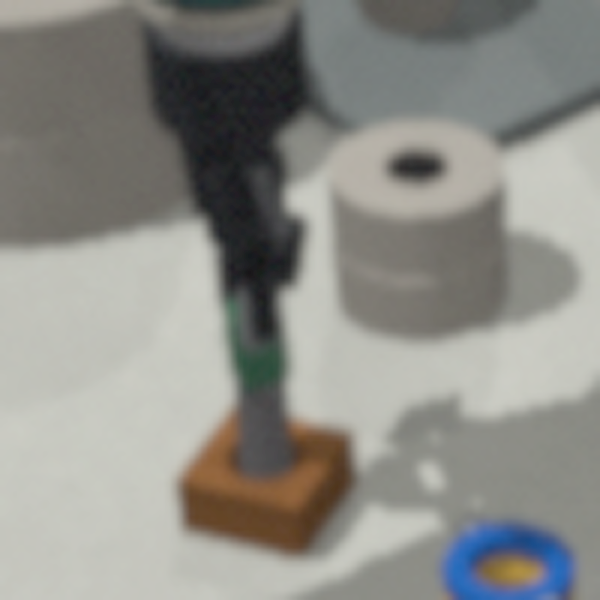

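Emit:
send_rows(
  increments="0 0 0 0 0 0 -1;0 0 0 0 0 -0.05 -1;0 0 0 0 0 -0.15 -1;0 0 0 0 0 -0.3 -1;0 0 0 0 0 -0.5 -1;0 0 0 0 0 -0.7 -1;0 0 0 0 0 -0.8 -1;0 0 0 0 0 -0.8 -1;0 0 0 0 0 -0.7 -1;0 0 0 0 0 -0.4 -1;0 0 0 0 0 -0.2 -1;0 0 0 0 0 0 -1",
  newtons=60,
)

```text
time_s: 4.93
tool_pos: [515.3, 240.1, 230.2]
eef_rot: [[-0.959, 0.283, 0.003], [0.283, 0.959, 0.001], [-0.002, 0.002, -1.0]]
ft_force: [0.9, 1.3, -1.5]
width: 0.283
```

```bash
python3 - <<'E'
from plant import *
from h import *
s=read_state(); print(s["time_s"],s["tool_pos"],s["ft_force"],s["moment"],s["width"]*85)
S=read_camera("side");T=read_camera("top")
save(S,"g.png",(170,60,290,180),5)
g=onz(T,273.4,223.2,108);print(g)
print(delta(s,[499.5,23.1,s["tool_pos"][2]]))
E
```

```text
4.9333 [515.34742113 240.06070646 230.2260114 ] [ 0.86506053  1.33782564 -1.52816867] [ 0.0117775  -0.00639933 -0.03495904] 24.061533727497306
[499.17325458  23.06215741 108.        ]
[ -46.172043   -212.58218539   -0.21402348]
```

View pics/g.png

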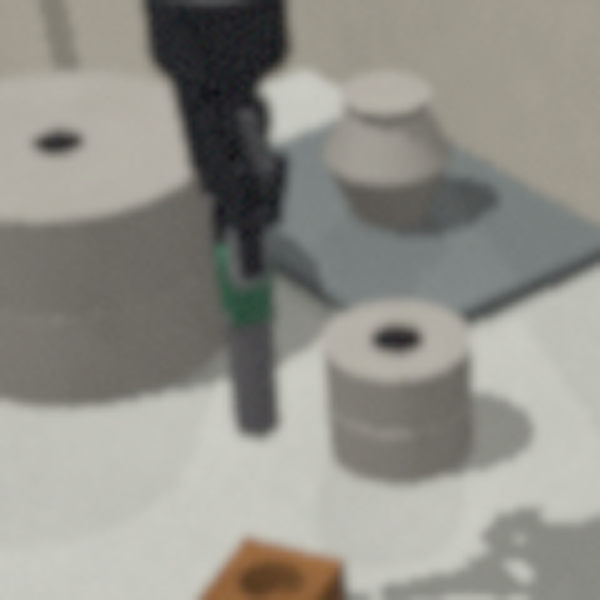

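Emit:
send_rows(
  increments="0 0 0 -0.06 -0.3 0 -1;0 0 0 -0.14 -0.65 0 -1;0 0 0 -0.2 -0.9 0 -1;0 0 0 -0.2 -0.9 0 -1;0 0 0 -0.2 -0.9 0 -1;0 0 0 -0.2 -0.9 0 -1;0 0 0 -0.2 -0.9 0 -1;0 0 0 -0.2 -0.8 0 -1;0 0 0 -0.2 -0.5 0 -1;0 0 0 -0.14 -0.34 0 -1;0 0 0 0 0 0 -1;0 0 0 0 0 0 -1",
)

```text
time_s: 6.03
tool_pos: [504.0, 20.9, 227.8]
eef_rot: [[-0.959, 0.284, -0.001], [0.284, 0.959, 0.001], [0.001, 0.0, -1.0]]
ft_force: [0.2, 0.7, -1.3]
width: 0.284
```

```bash
python3 - <<'E'
from plant import *
from h import *
s=read_state(); print(s["time_s"],s["tool_pos"],s["ft_force"],s["moment"],s["width"]*85)
S=read_camera("side");T=read_camera("top")
save(S,"i.png",(215,110,315,210),6);save(T,"j.png",(215,160,335,260),5)
print(delta(s,[499.5,23.1,s["tool_pos"][2]]))
E
```

```text
6.0333 [504.00467609  20.89820394 227.78526879] [ 0.21876405  0.65397954 -1.25999525] [ 0.043793   -0.00436588 -0.03562483] 24.146385337646212
[4.94472087 0.83047975 0.00717216]
```

View pics/i.png

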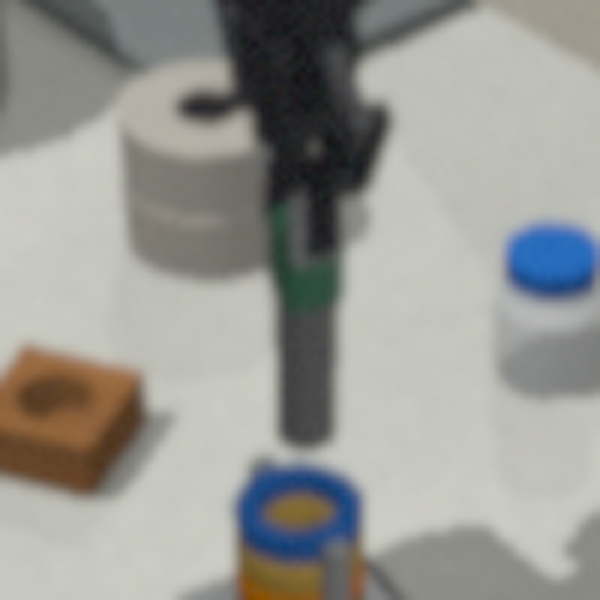

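View pics/j.png

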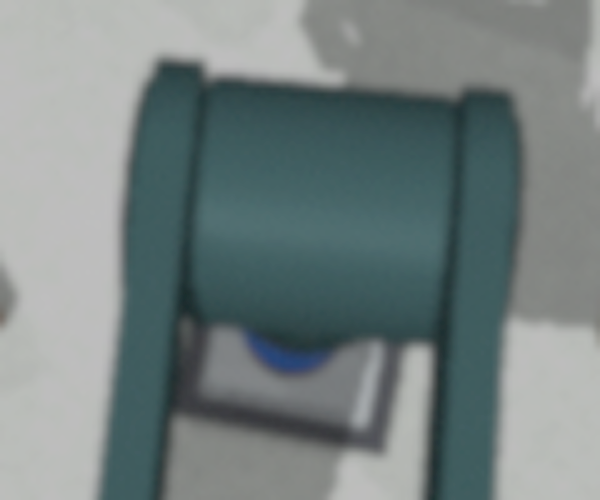

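Emit:
send_rows(
  increments="0 0 0 0.1 0.03 0.1 -1;0 0 0 0.06 0 0.3 -1;0 0 0 0 0 0.3 -1;0 0 0 0 0 0.15 -1;0 0 0 0 0 0.05 -1;0 0 0 0 0 0 -1;0 0 0 0 0 0 -1",
)

```text
time_s: 6.72
tool_pos: [500.2, 23.3, 201.3]
eef_rot: [[-0.959, 0.283, -0.0], [0.283, 0.959, -0.0], [0.0, -0.0, -1.0]]
ft_force: [0.4, 0.3, -2.1]
width: 0.282
```

```bash
cat > edge.py <<'E'
from plant import *
from h import *
s=read_state(); print(s["time_s"],s["tool_pos"],s["ft_force"],s["moment"])
S=read_camera("side")
print(delta(s,[499.5,23.1,s["tool_pos"][2]]))
x,y,z=s["tool_pos"]; f=z-80.6
print("foot z",f,"pred foot ctr",proj(S,[x,y,f]),"grip bottom",proj(S,[x,y,f+80]),"ring top ctr pred",proj(S,[499.5,23.1,110]))
q=np.asarray(S["R"])@np.array([x,y,f+50])+S["t"];sc=K(S)/q[2];print("px/mm",sc)
im=S["img"].astype(float)
# shaft edges: dark vs bright, per row, subpixel half level
v0=int(proj(S,[x,y,f+72])[1]);v1=int(proj(S,[x,y,f+12])[1])
for v in range(v0,v1+1,2):
    uc=proj(S,[x,y,f+40])[0];r=im[v,:,:].sum(1)[int(uc)-14:int(uc)+15]
    u=np.arange(int(uc)-14,int(uc)+15); xs=np.linspace(u[0],u[-1],600);rr=np.interp(xs,u,r)
    c=np.abs(xs-uc)<2; lo=rr[c].mean()
    L=xs<uc; hiL=np.median(r[:4]);hiR=np.median(r[-4:])
    l=xs[L][rr[L]>(lo+hiL)/2][-1]; R_=xs[~L][rr[~L]>(lo+hiR)/2][0]
    print(v,round(l,2),round(R_,2),"w mm",round((R_-l)/sc,1),"ctr",round((l+R_)/2,2))
E
python3 edge.py; python3 - <<'E'
from plant import *
from h import *
S=read_camera("side");save(S,"k.png",(215,130,315,230),6)
h=hsv(S);H,Sa=h[...,0],h[...,1]
b=max(blobs((H>100)&(H<125)&(Sa>130),(240,170,290,220)),key=lambda z:z[0][4]);print(b[:2])
E
```

```text
6.7167 [500.19192932  23.29762215 201.29157188] [ 0.39126543  0.29165377 -2.06905363] [ 0.02318664 -0.01514367  0.00554153]
[ 6.07799263e-01 -3.85228143e-01  1.64512539e-04]
foot z 120.69157187553569 pred foot ctr [263.69748872 190.50385674] grip bottom [263.12202135 167.17454442] ring top ctr pred [263.62457115 193.6195248 ]
px/mm 0.3742789327697782
169 258.91 269.24 w mm 27.6 ctr 264.08
171 259.05 268.87 w mm 26.2 ctr 263.96
173 259.1 268.91 w mm 26.2 ctr 264.01
175 259.05 268.91 w mm 26.4 ctr 263.98
177 259.05 268.91 w mm 26.4 ctr 263.98
179 259.05 268.91 w mm 26.4 ctr 263.98
181 259.05 268.96 w mm 26.5 ctr 264.01
183 259.05 268.91 w mm 26.4 ctr 263.98
185 258.58 268.96 w mm 27.7 ctr 263.77
187 256.71 269.29 w mm 33.6 ctr 263.0
([255, 189, 20, 14, 132], [263.95, 196.34])
```

View pics/k.png

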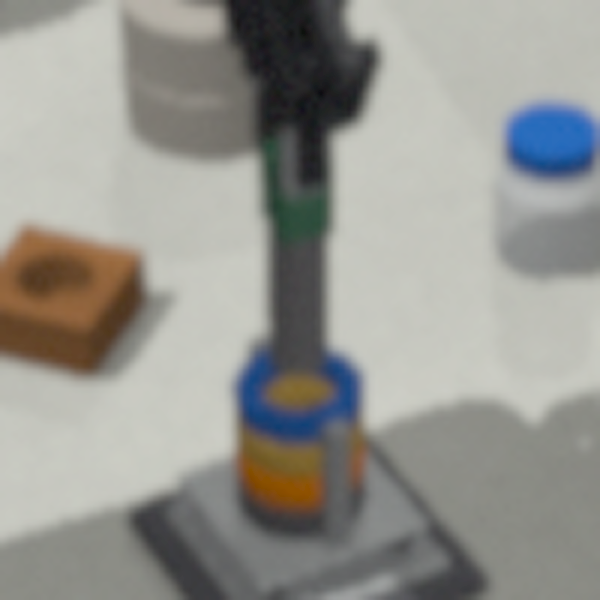

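```bash
python3 - <<'E'
from plant import *
from h import *
S=read_camera("side");T=read_camera("top")
a=np.radians(-15.7);ex=np.array([np.cos(a),np.sin(a),0]);ey=np.array([-np.sin(a),np.cos(a),0])
for z in(130,90):
  print(z,[proj(S,np.array([515,240.1,z])+13*i*ex+13*j*ey).round(1).tolist() for i,j in((1,1),(1,-1),(-1,-1),(-1,1))])
# ring predicted outlines
for nm,zz,r in(("outer top",110,31),("bore top",110,18),("outer bot",98,31),("brass bore",90,15)):
  P=np.array([proj(S,[499.5+r*np.cos(t),23.1+r*np.sin(t),zz]) for t in np.linspace(0,6.28,60)])
  print(nm,P.min(0).round(1),P.max(0).round(1))
  P=np.array([proj(T,[499.5+r*np.cos(t),23.1+r*np.sin(t),zz]) for t in np.linspace(0,6.28,60)])
  print("   T",nm,P.min(0).round(1),P.max(0).round(1))
x,y,z=read_state()["tool_pos"];f=z-80.6
P=np.array([proj(S,[x+12.5*np.cos(t),y+12.5*np.sin(t),f]) for t in np.linspace(0,6.28,60)]);print("foot",P.min(0),P.max(0))
i0=cv2.imread("pics/side0.png")[:,:,::-1]; t0=cv2.imread("pics/top0.png")[:,:,::-1]
print("side0 col264");[print(v,i0[v,264],S["img"][v,264]) for v in range(184,216)]
print("side0 row195");print([(u,i0[195,u].tolist()) for u in range(250,280)])
print("top col273");[print(v,t0[v,273]) for v in range(206,242)]
print("top row223");print([(u,t0[223,u].tolist()) for u in range(256,292)])
E
```

```text
130 [[223.5, 147.7], [226.5, 152.3], [218.3, 154.4], [215.3, 149.9]]
90 [[224.4, 158.5], [227.5, 163.0], [219.4, 165.2], [216.5, 160.6]]
outer top [252.4 186.5] [274.9 201. ]
   T outer top [262.2 211.9] [284.6 234.2]
bore top [257.1 189.4] [270.2 197.9]
   T bore top [266.9 216.6] [279.9 229.5]
outer bot [252.5 189.7] [274.9 204.3]
   T outer bot [262.3 212.3] [284.4 234.4]
brass bore [258.4 195.6] [269.1 202.7]
   T brass bore [268.  218.2] [278.6 228.8]
foot [259.24723944 187.44581007] [268.36684895 193.30031111]
side0 col264
184 [163 165 154] [32 32 33]
185 [153 157 152] [31 30 31]
186 [125 135 151] [32 31 31]
187 [ 78  98 148] [31 31 31]
188 [ 36  68 143] [31 31 31]
189 [ 15  51 126] [32 31 32]
190 [ 9 38 97] [32 31 31]
191 [24 34 72] [40 36 30]
192 [50 44 49] [57 45 28]
193 [79 58 31] [76 57 24]
194 [100  72  22] [83 60 19]
195 [111  80  23] [81 58 17]
196 [100  72  29] [76 54 20]
197 [75 61 62] [62 47 31]
198 [ 50  57 109] [41 37 51]
199 [ 24  56 136] [21 30 67]
200 [ 13  53 136] [ 6 27 71]
201 [  6  43 112] [ 5 26 67]
202 [14 35 83] [13 27 62]
203 [39 40 61] [33 35 53]
204 [6
[... 1672 characters left out ...]
 67, 69]), (260, [64, 68, 70]), (261, [59, 63, 71]), (262, [48, 57, 82]), (263, [33, 52, 103]), (264, [23, 51, 121]), (265, [22, 53, 125]), (266, [29, 51, 115]), (267, [48, 50, 88]), (268, [64, 45, 50]), (269, [63, 39, 29]), (270, [54, 43, 39]), (271, [54, 55, 55]), (272, [62, 64, 66]), (273, [64, 68, 69]), (274, [63, 66, 68]), (275, [58, 59, 59]), (276, [58, 50, 46]), (277, [74, 47, 31]), (278, [93, 57, 33]), (279, [87, 63, 56]), (280, [60, 59, 91]), (281, [33, 54, 118]), (282, [21, 53, 125]), (283, [26, 54, 122]), (284, [42, 59, 108]), (285, [65, 72, 91]), (286, [79, 83, 88]), (287, [84, 88, 91]), (288, [93, 98, 100]), (289, [105, 110, 112]), (290, [112, 117, 119]), (291, [109, 114, 116])]
```

Emit:
send_rows(
  increments="0 0 0 0.02 -0.01 0.1 -1;0 0 0 0 0 0.1 -1;0 0 0 0 0 0.1 -1;0 0 0 0 0 0.1 -1;0 0 0 0 0 0.1 -1;0 0 0 0 0 0.05 -1;0 0 0 0 0 0 -1",
)

```text
time_s: 7.5
tool_pos: [499.0, 23.2, 184.3]
eef_rot: [[-0.959, 0.283, -0.001], [0.283, 0.959, 0.0], [0.001, -0.0, -1.0]]
ft_force: [0.3, -0.3, -1.5]
width: 0.282
```

```bash
python3 edge.py|head -5; python3 - <<'E'
from plant import *
from h import *
S=read_camera("side");save(S,"l.png",(239,150,289,230),7.4)
for i in range(4): s=read_state();print(s["ft_force"].round(2) if hasattr(s["ft_force"],"round") else s["ft_force"])
i=S["img"]
print([(v,i[v,264].tolist()) for v in range(166,204)])
E
```

```text
7.5 [499.04119485  23.17307327 184.34393767] [ 0.2778152  -0.27198275 -1.52212947] [-0.02892277 -0.0144794  -0.02391945]
[-0.46073636  0.05969612 -0.00050367]
foot z 103.74393767001263 pred foot ctr [263.52340264 195.4028687 ] grip bottom [262.94543006 172.47882576] ring top ctr pred [263.62457115 193.6195248 ]
px/mm 0.37115836093546944
174 258.91 269.1 w mm 27.5 ctr 264.01
[ 0.46  0.34 -1.7 ]
[ 0.46  0.34 -1.7 ]
[ 0.46  0.34 -1.7 ]
[ 0.46  0.34 -1.7 ]
[(166, [33, 34, 35]), (167, [38, 42, 41]), (168, [34, 43, 38]), (169, [23, 38, 28]), (170, [15, 35, 23]), (171, [15, 34, 22]), (172, [17, 35, 24]), (173, [15, 34, 23]), (174, [16, 32, 23]), (175, [23, 33, 27]), (176, [27, 31, 29]), (177, [29, 30, 30]), (178, [31, 30, 31]), (179, [32, 30, 31]), (180, [31, 32, 32]), (181, [32, 31, 33]), (182, [30, 30, 31]), (183, [31, 30, 31]), (184, [30, 29, 31]), (185, [32, 31, 32]), (186, [32, 30, 32]), (187, [31, 30, 31]), (188, [33, 32, 32]), (189, [31, 30, 31]), (190, [30, 31, 31]), (191, [32, 31, 32]), (192, [32, 32, 33]), (193, [33, 32, 32]), (194, [31, 30, 30]), (195, [32, 31, 32]), (196, [34, 32, 32]), (197, [34, 33, 40]), (198, [25, 30, 53]), (199, [13, 27, 67]), (200, [7, 28, 71]), (201, [5, 26, 67]), (202, [14, 28, 63]), (203, [34, 35, 52])]
```

View pics/l.png

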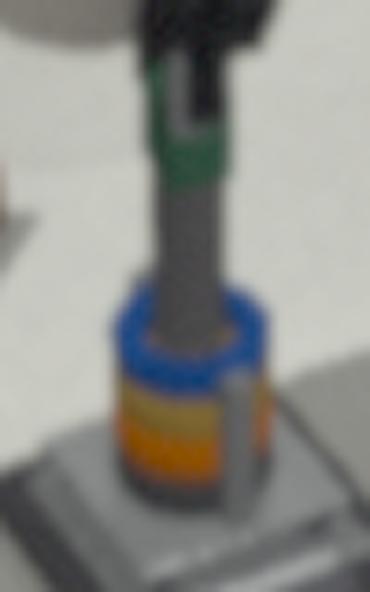

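Emit:
send_rows(
  increments="0 0 0 -0.01 0 0.06 -1;0 0 0 0 0 0.06 -1;0 0 0 0 0 0.06 -1;0 0 0 0 0 0.06 -1;0 0 0 0 0 0.05 -1;0 0 0 0 0 0.04 -1;0 0 0 0 0 0.03 -1;0 0 0 0 0 0.03 -1;0 0 0 0 0 0.02 -1;0 0 0 0 0 0.02 -1;0 0 0 0 0 0.02 -1;0 0 0 0 0 0 -1",
)

```text
time_s: 8.6
tool_pos: [499.7, 23.0, 171.3]
eef_rot: [[-0.959, 0.283, -0.0], [0.283, 0.959, -0.0], [0.0, -0.0, -1.0]]
ft_force: [0.6, -0.3, -1.7]
width: 0.285
```

Emit:
send_rows(
  increments="0 0 0 0 0 0.02 -1;0 0 0 0 0 0.02 -1;0 0 0 0 0 0.02 -1;0 0 0 0 0 0.02 -1;0 0 0 0 0 0 -1",
)

```text
time_s: 9.02
tool_pos: [499.7, 23.0, 169.0]
eef_rot: [[-0.959, 0.283, -0.0], [0.283, 0.959, -0.0], [0.0, -0.0, -1.0]]
ft_force: [0.8, -0.4, -1.5]
width: 0.284
```

```bash
python3 - <<'E'
from plant import *
from h import *
s=read_state();print(s["time_s"],s["tool_pos"],s["tool_pos"][2]-80.6,s["ft_force"],s["moment"])
S=read_camera("side");save(S,"m.png",(239,150,289,230),7.4)
E
```

```text
9.0167 [499.73445279  22.95274187 168.980464  ] 88.38046400103335 [ 0.7540512  -0.36913626 -1.50212783] [-0.0876982   0.07210545  0.04512328]
```

View pics/m.png

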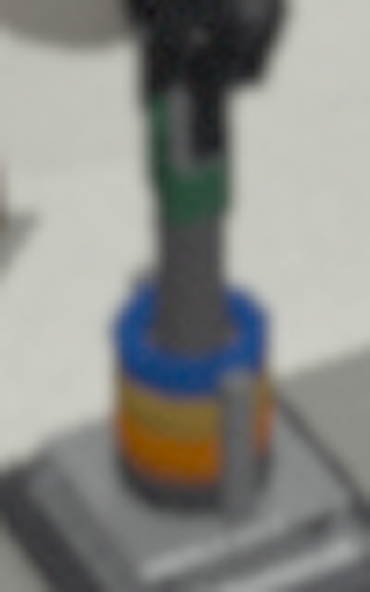

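Emit:
send_rows(
  increments="0 0 0 0 0 0.02 -1;0 0 0 0 0 0.02 -1;0 0 0 0 0 0.02 -1;0 0 0 0 0 0.02 -1;0 0 0 0 0 0.02 -1;0 0 0 0 0 0 -1",
)

```text
time_s: 9.57
tool_pos: [499.8, 22.9, 166.1]
eef_rot: [[-0.959, 0.283, 0.0], [0.283, 0.959, -0.0], [-0.0, -0.0, -1.0]]
ft_force: [-0.8, -1.6, 3.1]
width: 0.283
```

```bash
python3 - <<'E'
from plant import *
s=read_state();print(s["time_s"],s["tool_pos"],s["tool_pos"][2]-80.6,s["ft_force"],s["moment"])
E
```

```text
9.5667 [499.84393831  22.93107639 166.11233046] 85.5123304606561 [-0.75110152 -1.64675154  3.1226292 ] [-0.26274306  0.12743043  0.00241222]
```

Emit:
send_rows(
  increments="0 0 0 0 0 -0.03 -1;0 0 0 0 0 -0.03 -1;0 0 0 0.02 -0.06 0 -1;0 0 0 0 0 0 -1;0 0 0 0 0 0 -1",
)

```text
time_s: 9.98
tool_pos: [498.3, 21.6, 167.5]
eef_rot: [[-0.959, 0.283, -0.001], [0.283, 0.959, 0.0], [0.001, 0.0, -1.0]]
ft_force: [0.3, 0.2, -2.4]
width: 0.281
```

```bash
python3 - <<'E'
from plant import *
s=read_state();print(s["time_s"],s["tool_pos"],s["tool_pos"][2]-80.6,s["ft_force"],s["moment"])
E
```

```text
9.9833 [498.31314155  21.57945657 167.53575719] 86.93575719345881 [ 0.28533415  0.17908118 -2.36528376] [-0.04088473 -0.05586098  0.02132492]
```

Emit:
send_rows(
  increments="0 0 0 0 0 0.02 -1;0 0 0 0 0 0.02 -1;0 0 0 0 0 0.02 -1;0 0 0 0 0 0.02 -1;0 0 0 0 0 0 -1;0 0 0 0 0 0 -1",
)

```text
time_s: 10.48
tool_pos: [498.6, 21.5, 165.3]
eef_rot: [[-0.959, 0.283, -0.0], [0.283, 0.959, -0.0], [0.0, -0.0, -1.0]]
ft_force: [-0.0, 0.1, -1.5]
width: 0.281
```

```bash
python3 - <<'E'
from plant import *
s=read_state();print(s["time_s"],s["tool_pos"],s["tool_pos"][2]-80.6,s["ft_force"],s["moment"])
E
```

```text
10.4833 [498.57700336  21.52231384 165.31312541] 84.71312540600127 [-0.04382332  0.13856776 -1.48875215] [0.02711487 0.01965446 0.05067459]
```

Emit:
send_rows(
  increments="0 0 0 0 0 0.03 -1;0 0 0 0 0 0.03 -1;0 0 0 0 0 0.03 -1;0 0 0 0 0 0.03 -1;0 0 0 0 0 0.03 -1;0 0 0 0 0 0 -1",
)

```text
time_s: 10.98
tool_pos: [498.5, 21.5, 160.7]
eef_rot: [[-0.959, 0.283, -0.0], [0.283, 0.959, -0.0], [0.0, -0.0, -1.0]]
ft_force: [0.3, 0.8, -1.0]
width: 0.278
```

Emit:
send_rows(
  increments="0 0 0 0 0 0.03 -1;0 0 0 0 0 0.03 -1;0 0 0 0 0 0.03 -1;0 0 0 0 0 0.03 -1;0 0 0 0 0 0.03 -1;0 0 0 0 0 0 -1",
)

```text
time_s: 11.48
tool_pos: [498.5, 21.5, 156.2]
eef_rot: [[-0.959, 0.283, -0.0], [0.283, 0.959, -0.0], [0.0, -0.0, -1.0]]
ft_force: [-0.5, 0.6, -1.5]
width: 0.284
```

```bash
python3 - <<'E'
from plant import *
from h import *
s=read_state();print(s["time_s"],s["tool_pos"],s["tool_pos"][2]-80.6,s["ft_force"],s["moment"])
S=read_camera("side");save(S,"n.png",(239,150,289,230),7.4)
E
```

```text
11.4833 [498.49619656  21.50495189 156.18752221] 75.58752221361951 [-0.47710431  0.60005652 -1.51787824] [-0.06036492 -0.00587737 -0.02595441]
```

View pics/n.png

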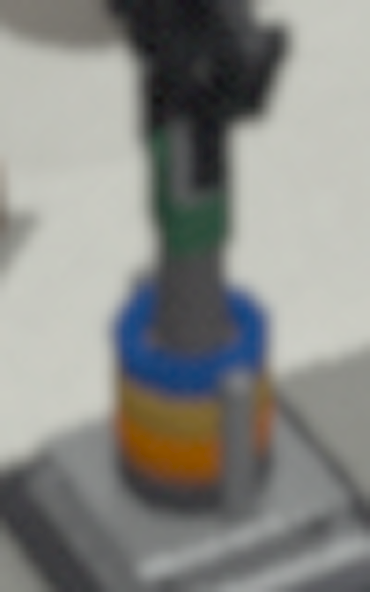

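Emit:
send_rows(
  increments="0 0 0 0 0 0.03 -1;0 0 0 0 0 0.03 -1;0 0 0 0 0 0.03 -1;0 0 0 0 0 0.02 -1;0 0 0 0 0 0.02 -1;0 0 0 0 0 0 -1",
)

```text
time_s: 12.03
tool_pos: [498.6, 21.5, 152.4]
eef_rot: [[-0.959, 0.283, -0.0], [0.283, 0.959, -0.0], [0.0, -0.0, -1.0]]
ft_force: [0.2, -0.6, -1.7]
width: 0.282
```

Emit:
send_rows(
  increments="0 0 0 0 0 0.02 -1;0 0 0 0 0 0.02 -1;0 0 0 0 0 0.02 -1;0 0 0 0 0 0 -1;0 0 0 0 0 0 -1",
)

```text
time_s: 12.45
tool_pos: [498.7, 21.5, 150.7]
eef_rot: [[-0.959, 0.283, -0.0], [0.283, 0.959, -0.0], [0.0, -0.0, -1.0]]
ft_force: [-0.8, -0.0, -1.3]
width: 0.283
```

```bash
python3 - <<'E'
from plant import *
from h import *
s=read_state();print(s["time_s"],s["tool_pos"],s["tool_pos"][2]-80.6,s["ft_force"],s["moment"])
E
```

```text
12.45 [498.66589585  21.49362437 150.68872322] 70.08872322409343 [-0.82659527 -0.00180371 -1.28630693] [-0.03561286  0.00798479  0.02611601]
```

Emit:
send_rows(
  increments="0 0 0 0 0 0.02 -1;0 0 0 0 0 0.02 -1;0 0 0 0 0 0 -1;0 0 0 0 0 0 -1",
)

```text
time_s: 12.78
tool_pos: [498.8, 21.5, 149.6]
eef_rot: [[-0.959, 0.283, 0.0], [0.283, 0.959, -0.0], [-0.0, -0.0, -1.0]]
ft_force: [0.2, 0.3, 0.8]
width: 0.281
```

Emit:
send_rows(
  increments="0 0 0 0 0 0.02 -1;0 0 0 0 0 0.02 -1;0 0 0 0 0 0 -1;0 0 0 0 0 0 -1",
)

```text
time_s: 13.12
tool_pos: [498.8, 21.5, 148.4]
eef_rot: [[-0.959, 0.283, 0.0], [0.283, 0.959, -0.0], [-0.0, -0.0, -1.0]]
ft_force: [0.4, 0.3, 1.6]
width: 0.283
```

```bash
python3 - <<'E'
from plant import *
from h import *
s=read_state();print(s["time_s"],s["tool_pos"],s["tool_pos"][2]-80.6,s["ft_force"],s["moment"])
S=read_camera("side");save(S,"o.png",(239,150,289,230),7.4)
s=read_state();print(s["time_s"],s["tool_pos"],s["ft_force"],s["moment"])
E
```

```text
13.1167 [498.81787223  21.47980031 148.41968095] 67.81968094987818 [0.37272677 0.27146518 1.55933025] [-0.01274696  0.01001202  0.02283518]
13.1667 [498.83937743  21.45718481 148.44314339] [-0.74797231 -0.03874287  2.16629388] [0.02323074 0.04662851 0.01392864]
```

View pics/o.png

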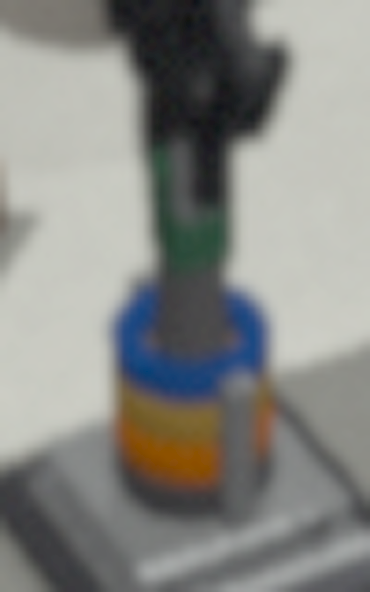

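Emit:
send_rows(
  increments="0 0 0 0 0 0.02 -1;0 0 0 0 0 0.02 -1;0 0 0 0 0 0.02 -1;0 0 0 0 0 0.02 -1;0 0 0 0 0 0.02 -1;0 0 0 0 0 0 -1;0 0 0 0 0 0 -1",
)

```text
time_s: 13.75
tool_pos: [498.9, 21.5, 145.5]
eef_rot: [[-0.959, 0.283, 0.0], [0.283, 0.959, -0.0], [-0.0, 0.0, -1.0]]
ft_force: [-0.2, 0.2, 4.7]
width: 0.282
```

```bash
python3 - <<'E'
from plant import *
from h import *
s=read_state();print(s["time_s"],s["tool_pos"],s["tool_pos"][2]-80.6,s["ft_force"],s["moment"])
S=read_camera("side");s=read_state();print(s["time_s"],s["tool_pos"],s["ft_force"],s["moment"])
E
```

```text
13.75 [498.88089313  21.4950876  145.47569338] 64.87569338418464 [-0.19285396  0.15479861  4.67202569] [0.0327186  0.11780903 0.02994869]
13.8 [498.87060309  21.46577797 145.47103192] [-0.01335096 -0.48266865  5.98501973] [-0.05470074  0.02567145 -0.01472443]
```

Emit:
send_rows(
  increments="0 0 0 0 0 0.02 -1;0 0 0 0 0 0.02 -1;0 0 0 0 0 0 -1;0 0 0 0 0 0 -1;0 0 0 0 0 0 -1",
)

```text
time_s: 14.22
tool_pos: [499.0, 21.4, 144.4]
eef_rot: [[-0.959, 0.283, 0.001], [0.283, 0.959, -0.0], [-0.001, -0.0, -1.0]]
ft_force: [0.4, -0.6, 6.4]
width: 0.28
```

```bash
python3 - <<'E'
from plant import *
from h import *
F=[];
for i in range(6):
    S=read_camera("side");s=read_state();F.append(s["ft_force"])
print(s["time_s"],s["tool_pos"],np.mean(F,0),s["moment"])
save(S,"p.png",(239,150,289,230),7.4)
i0=cv2.imread("pics/side0.png")[:,:,::-1]
print([(v,i0[v,258].tolist(),S["img"][v,258].tolist()) for v in range(194,222)])
E
```

```text
14.5167 [498.9543457   21.45896119 144.40661137] [-0.43908682  0.29697449  5.81519667] [-0.0121424   0.08479574  0.07628339]
[(194, [22, 44, 102], [10, 29, 72]), (195, [31, 51, 115], [16, 30, 70]), (196, [28, 56, 129], [24, 34, 72]), (197, [20, 57, 140], [24, 36, 75]), (198, [14, 58, 144], [18, 35, 79]), (199, [10, 51, 133], [9, 32, 79]), (200, [11, 42, 108], [7, 29, 76]), (201, [21, 36, 83], [7, 26, 68]), (202, [45, 42, 61], [10, 24, 56]), (203, [76, 59, 40], [32, 31, 48]), (204, [98, 70, 26], [58, 45, 37]), (205, [98, 70, 19], [72, 52, 24]), (206, [84, 58, 14], [72, 50, 15]), (207, [77, 46, 9], [66, 46, 12]), (208, [83, 40, 4], [67, 41, 10]), (209, [89, 37, 1], [79, 43, 7]), (210, [87, 35, 1], [88, 38, 1]), (211, [77, 30, 1], [91, 36, 0]), (212, [65, 27, 5], [84, 33, 0]), (213, [51, 26, 16], [72, 30, 3]), (214, [33, 23, 19], [58, 26, 10]), (215, [22, 21, 20], [40, 23, 16]), (216, [22, 22, 22], [28, 22, 22]), (217, [29, 29, 31], [22, 21, 22]), (218, [45, 47, 46], [27, 27, 27]), (219, [61, 64, 62], [41, 43, 42]), (220, [71, 73, 71], [59, 61, 60]), (221, [74, 76, 76], [71, 73, 72])]
```

View pics/p.png

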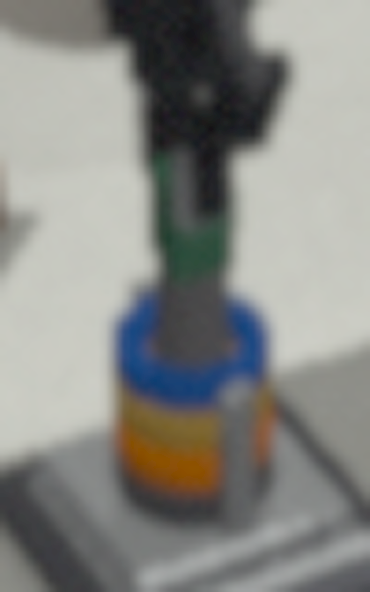

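Emit:
send_rows(
  increments="0 0 0 0 0 0.015 -1;0 0 0 0 0 0 -1;0 0 0 0 0 0 -1;0 0 0 0 0 0 -1;0 0 0 0 0 0 -1;0 0 0 0 0 0 -1",
)

```text
time_s: 15.02
tool_pos: [499.0, 21.4, 144.0]
eef_rot: [[-0.959, 0.283, 0.001], [0.283, 0.959, -0.0], [-0.001, -0.0, -1.0]]
ft_force: [-0.9, 0.4, 6.3]
width: 0.28
```

Emit:
send_rows(
  increments="0 0 0 0 0 -0.02 -1;0 0 0 0 0 -0.02 -1;0 0 0 0 0 -0.02 -1;0 0 0 0 0 -0.02 -1;0 0 0 0 0 -0.02 -1;0 0 0 0 0 -0.02 -1;0 0 0 0 0 -0.02 -1;0 0 0 0 0 -0.02 -1;0 0 0 0 0 0 -1;0 0 0 0 0 0 -1",
)

```text
time_s: 15.85
tool_pos: [498.5, 21.5, 148.3]
eef_rot: [[-0.959, 0.283, -0.0], [0.283, 0.959, 0.0], [0.0, -0.0, -1.0]]
ft_force: [0.7, 2.1, 1.4]
width: 0.284
```

```bash
python3 - <<'E'
from plant import *
from h import *
F=[];
for i in range(6):
    S=read_camera("side");s=read_state();F.append(s["ft_force"])
print(s["time_s"],s["tool_pos"],np.mean(F,0),s["moment"])
E
```

```text
16.15 [498.57503824  21.50870498 148.39598123] [0.37849366 0.18431378 1.59713926] [ 0.06645133 -0.08284849 -0.0168129 ]
```

Emit:
send_rows(
  increments="0 0 0 0 0 -0.02 -1;0 0 0 0 0 -0.02 -1;0 0 0 0 0 0 -1;0 0 0 0 0 0 -1;0 0 0 0 0 0 -1",
)

```text
time_s: 16.57
tool_pos: [498.5, 21.5, 149.6]
eef_rot: [[-0.959, 0.283, -0.0], [0.283, 0.959, -0.0], [0.0, -0.0, -1.0]]
ft_force: [-0.2, 0.5, 0.3]
width: 0.279
```

```bash
python3 - <<'E'
from plant import *
from h import *
F=[];
for i in range(6):
    S=read_camera("side");s=read_state();F.append(s["ft_force"])
print(s["time_s"],s["tool_pos"],np.mean(F,0),s["moment"])
E
```

```text
16.8667 [498.58597568  21.49359495 149.63275374] [ 0.56907967  0.31885636 -0.01979862] [ 0.11234282 -0.09898842  0.05546256]
```

Emit:
send_rows(
  increments="0 0 0 0 0 0 -0.4;0 0 0 0 0 0 -0.3;0 0 0 0 0 0 -0.15;0 0 0 0 0 0 0;0 0 0 0 0 0 0.2;0 0 0 0 0 0 0.4;0 0 0 0 0 0 0.4;0 0 0 0 0 0 0.4",
  newtons=20,
)

```text
time_s: 17.53
tool_pos: [498.6, 21.5, 149.7]
eef_rot: [[-0.959, 0.283, -0.0], [0.283, 0.959, -0.0], [0.0, -0.0, -1.0]]
ft_force: [-0.1, -0.2, 0.5]
width: 0.701
```

```bash
python3 - <<'E'
from plant import *
from h import *
F=[];
for i in range(4):
    S=read_camera("side");s=read_state();F.append(s["ft_force"])
print(s["time_s"],s["tool_pos"],np.mean(F,0),s["moment"],s["width"])
save(S,"q.png",(239,140,289,230),6.6)
E
```

```text
17.7333 [498.65001833  21.49033713 149.66380179] [-0.23468067  0.04860583 -0.17572729] [-0.03937734  0.02132673 -0.0379267 ] 0.7007496723513533
```

View pics/q.png

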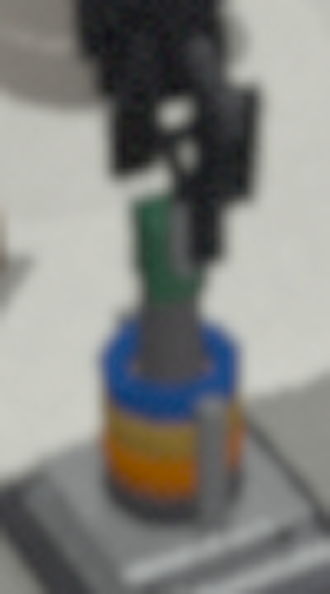

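Emit:
send_rows(
  increments="0 0 0 0 0 -0.1 0.4;0 0 0 0 0 -0.2 0.4;0 0 0 0 0 -0.4 0.4;0 0 0 0 0 -0.6 0.4;0 0 0 0 0 -0.7 0.4;0 0 0 0 0 -0.7 0.4;0 0 0 0 0 -0.4 0.4;0 0 0 0 0 -0.2 0.4;0 0 0 0 0 0 0.4;0 0 0 0 0 0 0.4",
)

```text
time_s: 18.57
tool_pos: [498.5, 21.5, 248.6]
eef_rot: [[-0.959, 0.283, 0.0], [0.283, 0.959, -0.0], [-0.0, -0.0, -1.0]]
ft_force: [0.6, -0.3, 0.7]
width: 0.701
```

Emit:
send_rows(
  increments="0 0 0 0 0.3 0 0.4;0 0 0 0 0.7 0 0.4;0 0 0 0 0.9 0 0.4;0 0 0 0 0.9 0 0.4;0 0 0 0 0.9 0 0.4;0 0 0 0 0.9 0 0.4;0 0 0 0 0.6 0 0.4;0 0 0 0 0.3 0 0.4;0 0 0 0 0 0 0.4;0 0 0 0 0 0 0.4",
)

```text
time_s: 19.4
tool_pos: [544.6, 179.6, 247.7]
eef_rot: [[-0.959, 0.282, -0.002], [0.282, 0.959, -0.001], [0.002, -0.002, -1.0]]
ft_force: [-0.5, 0.4, 0.2]
width: 0.706
```

```bash
python3 - <<'E'
from plant import *
from h import *
S=read_camera("side");T=read_camera("top");s=read_state()
print(s["time_s"],s["tool_pos"],s["ft_force"],s["width"])
save(S,"r.png",(215,120,315,240),5);save(T,"s.png",(200,170,400,270),3.8)
S1=S["img"];i0=cv2.imread("pics/side0.png")[:,:,::-1]
print([(v,i0[v,258].tolist(),S1[v,258].tolist()) for v in range(199,218)])
print([(v,S1[v,264].tolist()) for v in range(160,200)])
x,y,z=498.7,21.5,70
print("pred grip top/bottom ctr if foot 70:",proj(S,[x,y,190]),proj(S,[x,y,150]))
E
```

```text
19.5 [544.71714853 178.78102691 248.17783732] [-0.11985079 -1.18142582  0.19002944] 0.7031374111992179
[(199, [10, 51, 133], [8, 29, 73]), (200, [11, 42, 108], [6, 25, 64]), (201, [21, 36, 83], [16, 24, 55]), (202, [45, 42, 61], [35, 33, 44]), (203, [76, 59, 40], [57, 44, 32]), (204, [98, 70, 26], [70, 50, 19]), (205, [98, 70, 19], [70, 49, 14]), (206, [84, 58, 14], [65, 45, 12]), (207, [77, 46, 9], [69, 41, 8]), (208, [83, 40, 4], [82, 39, 3]), (209, [89, 37, 1], [91, 39, 3]), (210, [87, 35, 1], [89, 36, 0]), (211, [77, 30, 1], [80, 32, 0]), (212, [65, 27, 5], [68, 28, 4]), (213, [51, 26, 16], [53, 26, 13]), (214, [33, 23, 19], [37, 24, 19]), (215, [22, 21, 20], [24, 21, 20]), (216, [22, 22, 22], [22, 22, 23]), (217, [29, 29, 31], [31, 31, 31])]
[(160, [171, 173, 161]), (161, [173, 174, 163]), (162, [174, 176, 164]), (163, [175, 176, 164]), (164, [174, 175, 164]), (165, [172, 173, 162]), (166, [167, 169, 157]), (167, [147, 151, 139]), (168, [106, 115, 102]), (169, [57, 73, 59]), (170, [28, 52, 37]), (171, [19, 47, 30]), (172, [20, 48, 32]), (173, [20, 47, 31]), (174, [19, 45, 29]), (175, [18, 41, 27]), (176, [16, 38, 25]), (177, [17, 37, 24]), (178, [15, 36, 24]), (179, [14, 35, 22]), (180, [16, 35, 24]), (181, [15, 35, 24]), (182, [15, 35, 23]), (183, [16, 35, 24]), (184, [15, 33, 24]), (185, [20, 32, 25]), (186, [26, 32, 29]), (187, [30, 30, 29]), (188, [32, 31, 31]), (189, [32, 31, 31]), (190, [31, 30, 31]), (191, [31, 30, 31]), (192, [33, 32, 33]), (193, [31, 31, 32]), (194, [30, 30, 31]), (195, [29, 30, 31]), (196, [30, 31, 32]), (197, [28, 30, 41]), (198, [19, 28, 56]), (199, [12, 28, 68])]
pred grip top/bottom ctr if foot 70: [263.20587213 170.9475646 ] [263.49664313 182.72756449]
```

View pics/r.png

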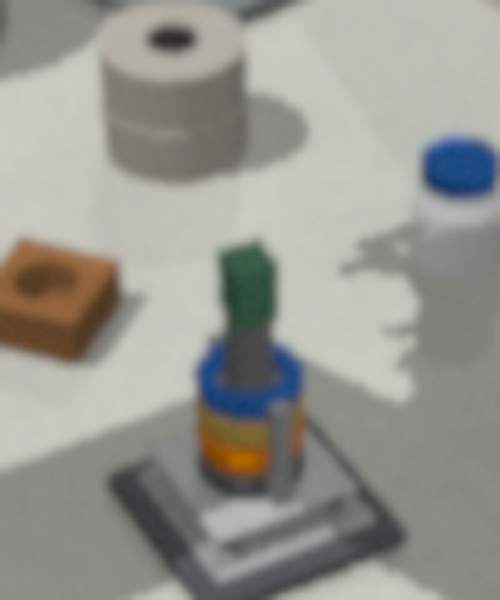

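View pics/s.png

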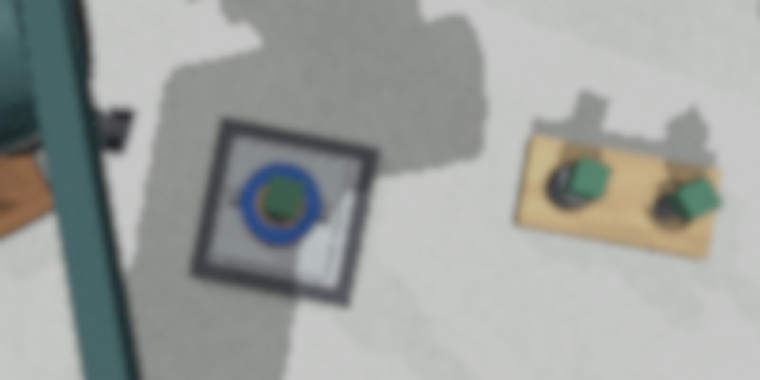

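```bash
python3 - <<'E'
from plant import *
print(close_job())
E
```

```text
the job is handed in; nothing more can be done
None
```

The unmeasured pin is standing in the gauge, stopped by the orange ring (24 mm bore). It passed the blue and brass rings, so its shaft is 28 mm. The job is handed in; the last clock reading, just before, was 19.5 s.

- **Descent:** The pin caught once on the brass rim at about 4.6 N. I eased it up and slid it about 2 mm sideways, and it then went through freely. It met the orange ring with its foot at about 69.6 mm (nominal 70 mm), with no noticeable side force.
- **Press:** I pressed it down slowly, then eased off and released it once the load had dropped to about the pin's own weight, 1.5 N.
- **How far the head sank:** The checks disagree slightly. The tool moved down about 6.2 mm after contact. The force, 7.4 to 8 N, implies about 5.3 to 5.8 mm. The camera, last read about 0.4 mm before the deepest point, showed about 5 to 6 mm. All are well short of the 12.5 mm stop.
- **Final pictures:** The pin stands upright and centred in the rings, and the head is back to its unloaded height within about 1 mm. The other two pins are still in the rack, and nothing in view appeared disturbed. The gripper was clear of everything, with no force above noise.

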